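# Drive the rolling pin's retaining pin home with the spring driver

## Task

The steel retaining pin of the rolling pin stands proud of its barrel. Draw the spring driver's striker back by its post until the sear catches, easing it and not forcing it against its stop, and take your hand off so that the sear alone holds it; then press the paddle to trip the sear so that the striker drives the pin in flush. Leave the tub, the jar and the spoon where they are.

Things in the scene. Friction and masses are not known exactly. Their poses are not given: they have to be found in the camera images.
- jig: Bench pin driver, bolted down: grey base plate 260 x 100 x 12 mm, low aluminium housing, a steel rod lying along its middle at 55 mm height, and at the far end a wooden rolling pin (barrel 46 mm across) clamped crosswise. Origin under the housing on the table; x runs along the rod from the pull post (-x) to the rolling pin (+x), z up. Place and yaw differ each time.
- pull_post (a point): Middle of the gripping length of the upright dark round steel post on the striker's rear end: 18 mm across, from 57 to 130 mm above the table (this point is at 105 mm). The rod (top at 63 mm) runs beneath it along the driver's x. It slides with the striker along that x axis. 30 mm is free ahead of it (+x), more behind.
- trip_paddle (a point): Rest place of the top centre of the sear's flat steel thumb paddle, 34 mm along x by 36 mm, 100 mm above the table over the housing. The sear is a rocking lever pivoted 48 mm behind it (-x). Pressed straight down it lifts the hook: with the striker held it trips within 13 mm of travel at some 6 to 10 N; at about 19 mm it meets a hard end. It springs back.
- striker (a joint): Striker drawn back along the driver's -x, m: 0 forward, 0.007 at the start (tip on the proud pin). Spring: 10 N at 0 plus 0.17 N per mm. The sear catches anywhere from 29 to 46 mm, set differently each time; let go earlier, it snaps forward. A stop follows 2.5 mm past the catch. Let go past the catch, it eases forward onto the sear and stays there.
- pin (a joint): How far the steel retaining pin (8 mm across) has gone into the barrel, m: 0 at the start (7 mm proud), 0.007 flush. It is tight (28 N); the striker fired from the sear drives it home in one blow.
- tub_center (a point): Bystander: centre of a white plastic tub, 96 mm across, 85 mm high, standing on the table.
- jar_center (a point): Bystander: centre of a glass jar with steel cap, 64 mm across, 85 mm high, standing on the table.
- spoon_mid (a point): Bystander: middle of a wooden spoon lying on the table.
- buffer (a joint): Compression of the stiff rubber-backed stop hidden in the housing, m: the rod's collar meets it 2.5 mm past the catch; from there it adds 10 N per mm to the pull. More than 0.002 (20 N on top of the spring) is forcing it.

How it is judged:
On the way, in this order (a step that is already met when the one before it is completed fails the run):
1. the striker is drawn back and held by the sear alone, no hand on it (value of joint striker above 0.026 m and contact force between each of the fingers, the arm and striker below 0.3 N), for 0.3 s.
2. the fired striker has driven the pin home (value of joint pin above 0.0055 m), for 0.1 s.
At the end, for the whole second after the job is handed in: The retaining pin is flush with the barrel (driven in at least 5.5 of its 7 mm) and the striker is fully forward (within 3 mm) (value of joint pin above 0.0055 m and value of joint striker below 0.003 m); the robot touches nothing.
It fails at once if the striker is forced against its stop (stop pressed in more than 2 mm, 20 N) (value of joint buffer above 0.002 m).
It fails at once if a bystander is shifted by more than 20 mm (distance of any of tub_center, jar_center, spoon_mid from where it was at the start of the episode above 0.02 m).
It also fails if it takes over 64 s, if anything falls off the work surface, if the arm or the gripper's body presses on something with over 40 N, if the wrist force passes 120 N, or if a joint passes its speed limit or range.

## Robot

A 7-joint arm with a two-finger parallel gripper is mounted at the origin on the work surface. World frame = base frame: x ahead of the robot, y to its left, z up, the work surface at z = 0. Lengths are in m, angles in rad, forces in N, time in s.
With the tool pointing down it reaches from about 0.425 to 0.875 m from the base axis. Payload 8.4 kg.
Tool frame: the origin (TCP) lies at the very end of the fingers, on their centre line; the grasp point (between the pads) lies 19 mm behind it; z points along the fingers, y is the line along which they close (so a half turn about z gives the same grasp; the last joint's range is limited). The gripper opens to 87 mm and grips with 3 to 60 N. Pads are 19 mm wide; open, the fingers measure 117 mm over their backs; the gripper's body (75 mm by 190 mm) begins 51 mm behind the grasp point.
Start: joints at [-1.277, 0.333, 0.04, 1.465, -0.013, 1.343, -0.059], TCP at [0.249, 0.6, 0.223] pointing down, gripper open.
Joint ranges: [-2.58, 2.58], [-0.38, 2.09], [-1.3, 1.39], [0.25, 2.4], [-1.5, 4.64], [0.08, 2.09], [-2.65, 2.65]. Speed limits (rad/s): [2.22, 2.22, 2.79, 2.79, 3.14, 3.14, 3.14].

## Interface

Orientations are given as a unit quaternion [w, x, y, z].
In Python, from plant import env gives the robot as it stands.
- The arm moves only by the shell command python3 -m inch 'ROWS'. ROWS is JSON, one flat list of numbers, 7 for each row, row after row: the finger opening in mm, from 0 to 87, then the shift along the tool's x, y, z in mm, then the turn, a rotation vector about the tool's x, y, z in degrees. In form: [gripper, x, y, z, wx, wy, wz, gripper, x, y, z, wx, wy, wz, ...]. A call has 1 to 20 rows; each row is the pose to reach, as a shift and turn from the pose commanded when the call began, along the tool's axes at that moment; what a row does not reach only later rows make up. A row lasts 1/8 s, in which the tool goes at most 62.5 mm and 10.7 degrees, less where a joint would pass 70% of its speed; a pose out of reach is approached as far as the arm can. A call with a gripper value outside its range is refused whole. The fingers move at their own pace and stop on an object; the grip force is fixed at half the most. Time passes only in rows, so rows that repeat a pose let the fingers close. It gives the time, the measured TCP pose, the force, the opening and the grip force at its end, in the units of the state.
- env.read_state(): the state, without advancing time (a new reading comes with each control period).
- env.capture(name): name is "side" or "top" or "wrist"; returns a dict with "frame" (420x560x3 uint8, red, green, blue), "mtx" (3x3 intrinsics, pixels), "D" ([k1, k2, p1, p2, k3] as OpenCV has them; the pictures are not rectified), "world_from_camera" (4x4, takes a point from camera to world coordinates). Camera axes: x right, y up, looking along -z (the intrinsics and any distortion apply to the point x, -y, -z); pixel columns grow to the right and rows downward; lengths in m; the calibration is good to about 2 mm. A picture is of the moment at which its call begins. There is no depth.
- env.job_done(): hands the job in; it is judged then, once.
The state is a dict: "clock": time; "joints": joint angles; "joint_velocities": joint speeds; "tau": joint torques, N m; "position": TCP position; "eef_rot": TCP orientation; "contact_force": force on the tool from outside, world axes, zero at the start; "wrist_torque": the same for the moment, N m; "gripper_width": opening from 0.0 (shut) to 1.0 (fully open); "grip_force": force on a finger pad.
Only numpy, scipy, OpenCV 4.12 (cv2) and the standard library are available. Lean on these libraries where they do the work, as an engineer would, in place of code of your own. Each camera call takes 0.05 s, during which the arm holds its last target. There are 200 camera calls.

## Working session

There is one attempt and no reset: what is moved stays moved. The work goes in short steps, Python scripts to look and compute and a shell command to move; the robot and the scene stay as the last step left them, time stands still between calls to the robot, and variables do not carry over. Pictures are saved under pics/ and viewed, at most 10 in all, crops included, and the job is handed in when it is done.

```bash
mkdir -p pics; python3 - <<'E'
from plant import env
import cv2,pickle
d={}
for n in("top","side"):
    c=env.capture(n);d[n]=c;cv2.imwrite(f"pics/{n}0.png",c["frame"][:,:,::-1])
    print(n,c["mtx"].tolist(),c["D"],c["world_from_camera"].round(3).tolist())
pickle.dump(d,open("c0.pkl","wb"))
s=env.read_state();print(s)
E
```

```text
top [[495.26732888497077, 0.0, 283.2073353589424], [0.0, 495.26732888497077, 215.14897461130778], [0.0, 0.0, 1.0]] [0.01708983 0.         0.         0.         0.        ] [[-0.026, 0.981, -0.192, 0.448], [-0.999, -0.03, -0.02, 0.028], [-0.025, 0.192, 0.981, 1.025], [0.0, 0.0, 0.0, 1.0]]
side [[380.9992037032338, 0.0, 277.66879440304535], [0.0, 380.9992037032338, 208.7417638994863], [0.0, 0.0, 1.0]] [0.00286605 0.         0.         0.         0.        ] [[0.916, 0.299, -0.266, 0.389], [-0.4, 0.671, -0.624, -0.423], [-0.009, 0.679, 0.734, 0.676], [0.0, 0.0, 0.0, 1.0]]
{'clock': 0.1, 'joints': array([-1.27719319,  0.33384801,  0.03991176,  1.46614066, -0.01335905,
        1.34330251, -0.05850197]), 'joint_velocities': array([ 0.00104443, -0.00140948, -0.00015786, -0.00100702, -0.00016954,
       -0.00057142, -0.0009695 ]), 'tau': array([ 4.60729731e-03, -6.57810187e+01,  1.34019658e+00, -4.04705572e+01,
       -5.97053580e-02,  4.10815619e-02,  5.16496175e-05]), 'position': array([0.24871018, 0.60009762, 0.22176438]), 'eef_rot': array([-6.63858930e-05,  1.95162927e-01,  9.80770574e-01, -7.13669382e-04]), 'contact_force': array([ 0.38748681, -0.12403518, -0.27133184]), 'wrist_torque': array([0.00656695, 0.01441583, 0.00182161]), 'grip_force': 0.0, 'gripper_width': 0.9995506366322757}
```

View pics/top0.png

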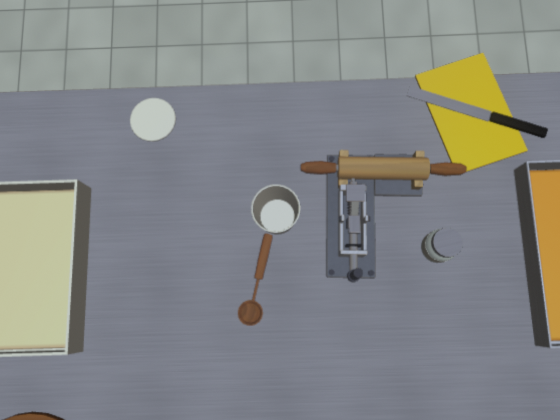

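View pics/side0.png

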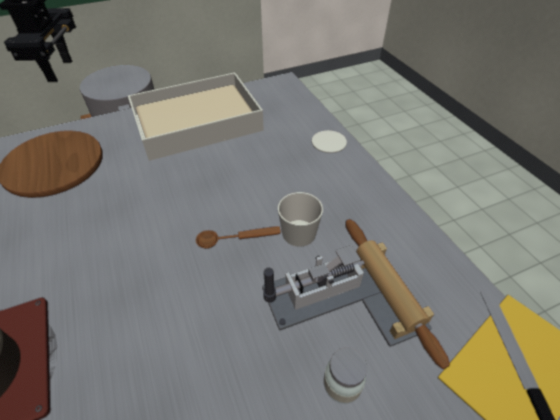

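Top view: the driver runs up the image (world +x), with the post near (355,273) and the paddle near (355,195). The tub is at (276,210), the jar at (440,243) and the spoon on the left. I'll enlarge the driver in both views to measure it.

```bash
python3 - <<'E'
import pickle,cv2,numpy as np
d=pickle.load(open("c0.pkl","rb"))
t=d["top"]["frame"][140:290,290:480,::-1]; s=d["side"]["frame"][210:400,230:430,::-1]
a=cv2.resize(t,(760,600),interpolation=cv2.INTER_CUBIC); b=cv2.resize(s,(600,570),interpolation=cv2.INTER_CUBIC)
cv2.imwrite("pics/t1.png",a);cv2.imwrite("pics/s1.png",b)
E
```

```text
(no output)
```

View pics/t1.png

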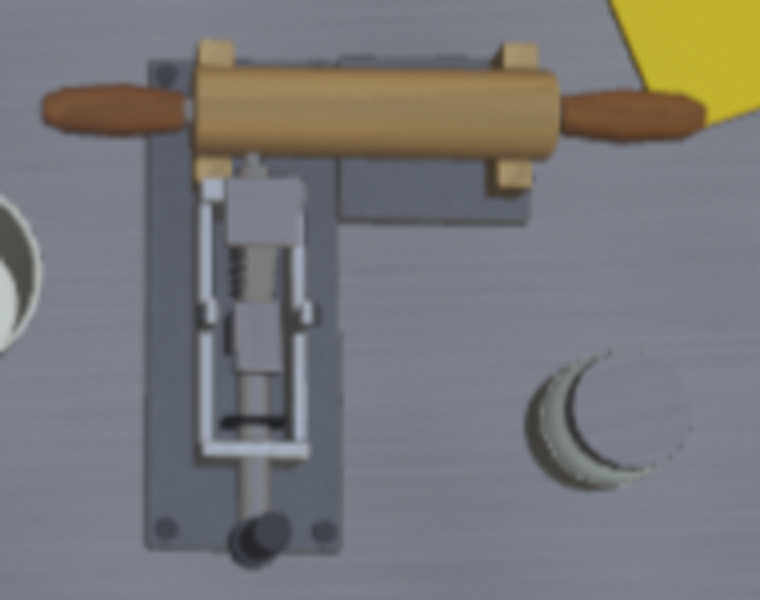

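View pics/s1.png

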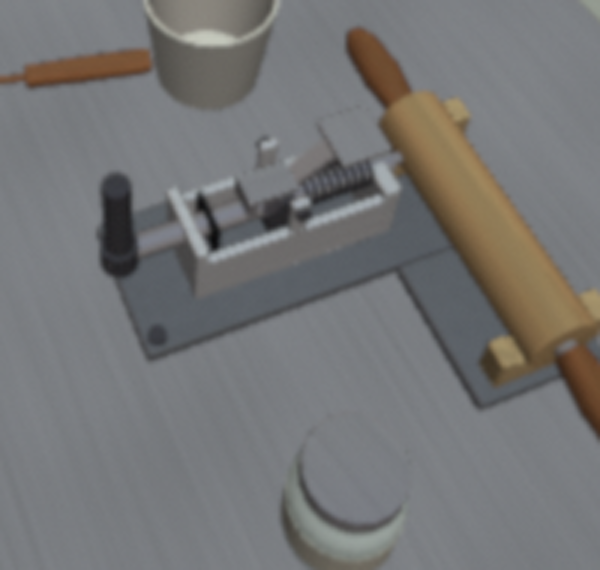

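The crops (top at 4x, side at 3x) show these points in full-image pixels:

| Point | Top | Side |
|---|---|---|
| Post top | (357,272.5) | (269,271) |
| Paddle centre | (356.3,192.5) | (348.5,255.5) |
| Base plate left corners | (326.5,276.7) and (327.3,155.3) | – |

```bash
cat > h.py <<'E'
import cv2,numpy as np
def ray(c,p):
    u=cv2.undistortPoints(np.array([[p]],float),c["mtx"],np.array(c["D"]))[0,0]
    T=c["world_from_camera"];return T[:3,3],T[:3,:3]@np.array([u[0],-u[1],-1])
def onz(c,p,z):
    o,v=ray(c,p);return o+v*(z-o[2])/v[2]
def tri(c1,p1,c2,p2):
    (a,u),(b,v)=ray(c1,p1),ray(c2,p2);s=np.linalg.lstsq(np.c_[u,-v],b-a,rcond=None)[0]
    return (a+s[0]*u+b+s[1]*v)/2,np.linalg.norm(a+s[0]*u-b-s[1]*v)
E
python3 - <<'E'
import pickle;from h import *
d=pickle.load(open("c0.pkl","rb"));t,s=d["top"],d["side"]
for n,p,q,z in(("post",(357.2,272.4),(268.8,270.8),.13),("paddle",(356.2,192.4),(348.5,255.5),.1)):
    print(n,onz(t,p,z),onz(s,q,z),tri(t,p,s,q))
a,b,c=[onz(t,p,.012) for p in((326.4,276.7),(327.2,155.3),(374.8,277.7))]
print(a,b,c,np.degrees(np.arctan2(*(b-a)[1::-1])),np.degrees(np.arctan2(*(a-c)[1::-1])), np.linalg.norm(a-c))
# rod line at z=.063-ish
a,b=onz(t,(353.7,262),.063),onz(t,(353.7,239),.063);print("rod",a,b,np.degrees(np.arctan2(*(b-a)[1::-1])))
E
```

```text
post [ 0.51419215 -0.08399633  0.13      ] [ 0.51499761 -0.08416977  0.13      ] (array([ 0.51459686, -0.08408972,  0.12996637]), np.float64(0.0008199270219098563))
paddle [ 0.66872256 -0.09417513  0.1       ] [ 0.66921202 -0.09435014  0.1       ] (array([ 0.668981  , -0.0942724 ,  0.09993996]), np.float64(0.0005019111650828954))
[ 0.51601139 -0.03602158  0.012     ] [ 0.77284755 -0.0486903   0.012     ] [ 0.51134662 -0.13359362  0.012     ] -2.8238861562152007 87.26286025939642 0.09768348857140734
rod [ 0.5393936  -0.08672805  0.063     ] [ 0.58427278 -0.08913195  0.063     ] -3.066047185933585
```

```bash
python3 -m inch '[36,-150,-160,0,0,0,20, 36,-300,-310,0,0,0,45, 36,-507,-530,0,0,0,70.5, 36,-507,-530,0,0,0,70.5, 36,-507,-530,0,0,0,70.5, 36,-507,-530,0,0,0,70.5, 36,-507,-530,0,0,0,70.5, 36,-507,-530,0,0,0,70.5, 36,-507,-530,0,0,0,70.5, 36,-507,-530,0,0,0,70.5, 36,-507,-530,0,0,0,70.5, 36,-507,-530,0,0,0,70.5, 36,-507,-530,0,0,0,70.5, 36,-507,-530,0,0,0,70.5, 36,-507,-530,0,0,0,70.5, 36,-507,-530,0,0,0,70.5]'; cat >> h.py <<'E'
def tool(env,target=None,yaw=-3):
    from scipy.spatial.transform import Rotation as R
    s=env.read_state();q=s["eef_rot"];r=R.from_quat(q,scalar_first=True);M=r.as_matrix()
    print("t",s["clock"],"pos",s["position"].round(4),"F",s["contact_force"].round(1),"open",round(s["gripper_width"]*87,1))
    Y=np.array([np.cos(np.radians(yaw)),np.sin(np.radians(yaw)),0]);Z=np.array([0,0,-1.]);D=np.c_[np.cross(Y,Z),Y,Z]
    print("turn",np.degrees(R.from_matrix(M.T@D).as_rotvec()).round(2), "Fjig-x",round(float(s["contact_force"]@Y),2))
    if target is not None: print("shift mm",(M.T@(np.array(target)-s["position"])*1e3).round(1))
E
python3 -c "
from plant import env;from h import *
tool(env,(.5105,-.0838,.086))"
```

```text
clock: 2.1
position: [0.5142, -0.0821, 0.2226]
eef_rot: [-0.0, 0.725, 0.689, 0.0]
contact_force: [1.0, -0.4, 0.1]
gripper_width: 0.414
grip_force: 0.0
t 2.1 pos [ 0.5142 -0.0821  0.2226] F [ 1.  -0.4  0.1] open 36.0
turn [-0.   -0.03  0.1 ] Fjig-x 0.98
shift mm [ -1.9  -3.6 136.6]
```

```bash
python3 -m inch '[36,-2,-4,0,0,0,0, 36,-2,-4,50,0,0,0, 36,-2,-4,90,0,0,0, 36,-2,-4,115,0,0,0, 36,-2,-4,137,0,0,0, 36,-2,-4,137,0,0,0]'; python3 - <<'E'
from plant import env;from h import *
tool(env)
c=env.capture("side");cv2.imwrite("pics/s2.png",cv2.resize(c["frame"][150:350,180:440,::-1],(780,600)))
E
```

```text
clock: 2.85
position: [0.5089, -0.0849, 0.0845]
eef_rot: [-0.001, 0.725, 0.688, -0.001]
contact_force: [0.1, 0.1, -0.1]
gripper_width: 0.41
grip_force: 0.0
t 2.85 pos [ 0.5089 -0.0849  0.0845] F [ 0.1  0.1 -0.1] open 35.7
turn [-0.16  0.04 -0.  ] Fjig-x 0.05
```

View pics/s2.png

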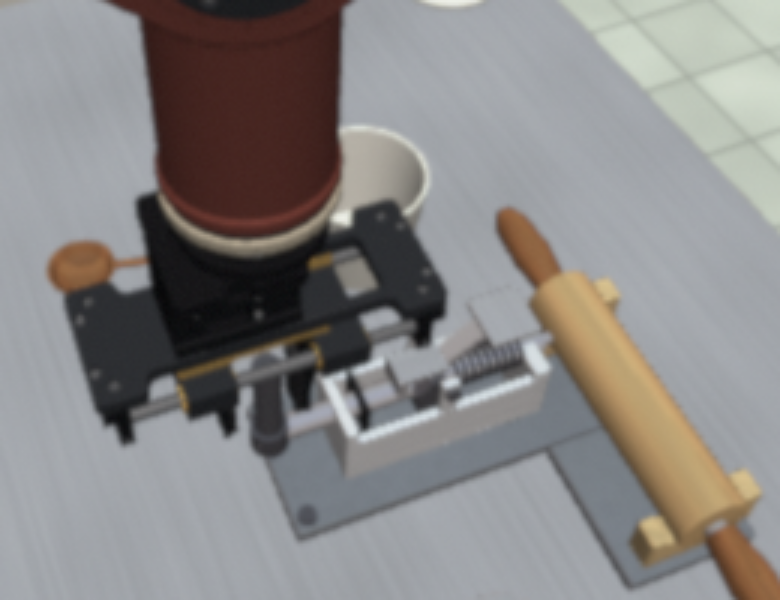

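The post (268,400) stands between the finger tips at (230,430) and (300,400). I'll start the pull.

```bash
python3 -m inch '[36,0,-3,0,0,0,0, 36,0,-6,0,0,0,0, 36,0,-10,0,0,0,0, 36,0,-10,0,0,0,0]'; python3 -c "
from plant import env;from h import *
tool(env,(.5145,-.084,.086))"; python3 -m inch '[36,0,-3,0,0,0,0, 36,0,-6,0,0,0,0, 36,0,-9,0,0,0,0, 36,0,-12,0,0,0,0, 36,0,-12,0,0,0,0]'; python3 -c "
from plant import env;from h import *
tool(env,(.5145,-.084,.086))"
```

```text
clock: 3.4
position: [0.5024, -0.0846, 0.0865]
eef_rot: [0.002, 0.725, 0.688, 0.002]
contact_force: [10.7, -1.4, -7.4]
gripper_width: 0.418
grip_force: 5.4
t 3.4 pos [ 0.5024 -0.0846  0.0865] F [10.7 -1.4 -7.4] open 36.4
turn [0.31 0.01 0.01] Fjig-x 10.79
shift mm [ 1.2 12.1  0.6]
clock: 4.03
position: [0.491, -0.084, 0.0866]
eef_rot: [0.003, 0.725, 0.688, 0.002]
contact_force: [13.0, -1.6, -9.7]
gripper_width: 0.413
grip_force: 6.7
t 4.025 pos [ 0.491  -0.084   0.0866] F [13.  -1.6 -9.7] open 36.0
turn [0.39 0.03 0.02] Fjig-x 13.06
shift mm [ 1.3 23.4  0.8]
```

Force matches a striker draw of about 21 mm. I'll creep back now, watching the force.

```bash
cat > f.py <<'E'
from plant import env
import numpy as np
s=env.read_state();print(s["clock"],"draw",round(7+(.4910-s["position"][0])*1e3+14.5,1),"F",s["contact_force"].round(1))
E
python3 -m inch '[36,0,-3,0,0,0,0, 36,0,-6,0,0,0,0, 36,0,-6,0,0,0,0]' >/dev/null; python3 f.py
python3 -m inch '[36,0,-1,0,0,0,0, 36,0,-2,0,0,0,0, 36,0,-2,0,0,0,0]' >/dev/null; python3 f.py
python3 -m inch '[36,0,-0.5,0,0,0,0, 36,0,-1,0,0,0,0, 36,0,-1,0,0,0,0]' >/dev/null; python3 f.py
```

```text
4.4 draw 27.1 F [ 15.6  -1.1 -11.8]
4.775 draw 28.9 F [ 14.9  -1.3 -10.8]
5.15 draw 29.8 F [ 16.2  -1.  -11.4]
```

```bash
echo 'import sys;sys.exit(int(s["contact_force"][0]>20.5))' >> f.py
python3 -m inch '[36,0,-0.5,0,0,0,0, 36,0,-1,0,0,0,0, 36,0,-1,0,0,0,0]' >/dev/null; python3 f.py &&
python3 -m inch '[36,0,-0.5,0,0,0,0, 36,0,-1,0,0,0,0, 36,0,-1,0,0,0,0]' >/dev/null && python3 f.py &&
python3 -m inch '[36,0,-0.5,0,0,0,0, 36,0,-1,0,0,0,0, 36,0,-1,0,0,0,0]' >/dev/null && python3 f.py &&
python3 -m inch '[36,0,-0.5,0,0,0,0, 36,0,-1,0,0,0,0, 36,0,-1,0,0,0,0]' >/dev/null && python3 f.py &&
python3 -m inch '[36,0,-0.5,0,0,0,0, 36,0,-1,0,0,0,0, 36,0,-1,0,0,0,0]' >/dev/null && python3 f.py &&
python3 -m inch '[36,0,-0.5,0,0,0,0, 36,0,-1,0,0,0,0, 36,0,-1,0,0,0,0]' >/dev/null && python3 f.py
```

```text
5.525 draw 30.8 F [ 16.1  -1.9 -11.9]
5.9 draw 31.7 F [ 16.7  -1.1 -11.4]
6.275 draw 32.7 F [ 16.6  -2.2 -12.1]
6.65 draw 33.7 F [ 16.3  -1.1 -12. ]
7.025 draw 34.6 F [ 16.9  -1.5 -13.3]
7.4 draw 35.6 F [ 16.   -1.5 -13. ]
```

```bash

python3 -m inch '[36,0,-0.5,0,0,0,0, 36,0,-1,0,0,0,0, 36,0,-1,0,0,0,0]' >/dev/null; python3 f.py &&
python3 -m inch '[36,0,-0.5,0,0,0,0, 36,0,-1,0,0,0,0, 36,0,-1,0,0,0,0]' >/dev/null && python3 f.py &&
python3 -m inch '[36,0,-0.5,0,0,0,0, 36,0,-1,0,0,0,0, 36,0,-1,0,0,0,0]' >/dev/null && python3 f.py &&
python3 -m inch '[36,0,-0.5,0,0,0,0, 36,0,-1,0,0,0,0, 36,0,-1,0,0,0,0]' >/dev/null && python3 f.py &&
python3 -m inch '[36,0,-0.5,0,0,0,0, 36,0,-1,0,0,0,0, 36,0,-1,0,0,0,0]' >/dev/null && python3 f.py &&
python3 -m inch '[36,0,-0.5,0,0,0,0, 36,0,-1,0,0,0,0, 36,0,-1,0,0,0,0]' >/dev/null && python3 f.py
```

```text
7.775 draw 36.6 F [ 15.6  -1.5 -12.1]
8.15 draw 37.6 F [ 16.9  -1.9 -12.6]
8.525 draw 38.6 F [ 16.7  -2.2 -12.5]
8.9 draw 39.6 F [ 16.2  -2.2 -12.7]
9.275 draw 40.6 F [ 17.1  -2.8 -13.3]
9.65 draw 41.5 F [ 17.4  -2.4 -14.3]
```

```bash

python3 -m inch '[36,0,-0.5,0,0,0,0, 36,0,-1,0,0,0,0, 36,0,-1,0,0,0,0]' >/dev/null; python3 f.py &&
python3 -m inch '[36,0,-0.5,0,0,0,0, 36,0,-1,0,0,0,0, 36,0,-1,0,0,0,0]' >/dev/null && python3 f.py &&
python3 -m inch '[36,0,-0.5,0,0,0,0, 36,0,-1,0,0,0,0, 36,0,-1,0,0,0,0]' >/dev/null && python3 f.py &&
python3 -m inch '[36,0,-0.5,0,0,0,0, 36,0,-1,0,0,0,0, 36,0,-1,0,0,0,0]' >/dev/null && python3 f.py &&
python3 -m inch '[36,0,-0.5,0,0,0,0, 36,0,-1,0,0,0,0, 36,0,-1,0,0,0,0]' >/dev/null && python3 f.py &&
python3 -m inch '[36,0,-0.5,0,0,0,0, 36,0,-1,0,0,0,0, 36,0,-1,0,0,0,0]' >/dev/null && python3 f.py
```

```text
10.025 draw 42.6 F [ 17.   -3.  -13.1]
10.4 draw 42.9 F [ 21.   -2.7 -17.2]
```

The stop is just being touched, so the catch is passed. I'll ease forward onto the sear.

```bash

python3 -m inch '[36,0,1,0,0,0,0, 36,0,2,0,0,0,0, 36,0,3,0,0,0,0, 36,0,3,0,0,0,0]' >/dev/null; python3 f.py 
python3 -m inch '[36,0,1,0,0,0,0, 36,0,2,0,0,0,0, 36,0,2,0,0,0,0]' >/dev/null; python3 f.py
python3 -m inch '[36,0,1,0,0,0,0, 36,0,2,0,0,0,0, 36,0,2,0,0,0,0]' >/dev/null; python3 f.py
```

```text
10.9 draw 40.6 F [ 15.9  -1.6 -13.3]
11.275 draw 39.8 F [ 8.6 -1.2 -5.1]
11.65 draw 39.7 F [ 3.1 -0.4  1.3]
```

```bash

python3 -m inch '[36,0,2,0,0,0,0, 36,0,5,0,0,0,0, 36,0,9,0,0,0,0, 36,0,9,0,0,0,0]' >/dev/null; python3 f.py 
python3 -m inch '[36,0,0,-20,0,0,0, 36,0,0,-50,0,0,0, 36,0,0,-90,0,0,0, 36,0,0,-110,0,0,0, 0,0,0,-110,0,0,0, 0,0,0,-110,0,0,0, 0,0,0,-110,0,0,0, 0,0,0,-110,0,0,0]'; python3 - <<'E'
from plant import env;from h import *
tool(env,(.669,-.094,.125))
c=env.capture("side");cv2.imwrite("pics/s3.png",cv2.resize(c["frame"][150:350,180:440,::-1],(780,600)))
E
```

```text
12.15 draw 31.1 F [ 0.3 -0.2  0.9]
clock: 13.15
position: [0.4809, -0.0835, 0.1949]
eef_rot: [-0.0, 0.725, 0.688, -0.001]
contact_force: [-0.4, -0.2, 0.5]
gripper_width: 0.053
grip_force: 0.0
t 13.15 pos [ 0.4809 -0.0835  0.1949] F [-0.4 -0.2  0.5] open 4.6
turn [-0.07  0.03 -0.01] Fjig-x -0.41
shift mm [ -0.5 188.5  69.7]
```

View pics/s3.png

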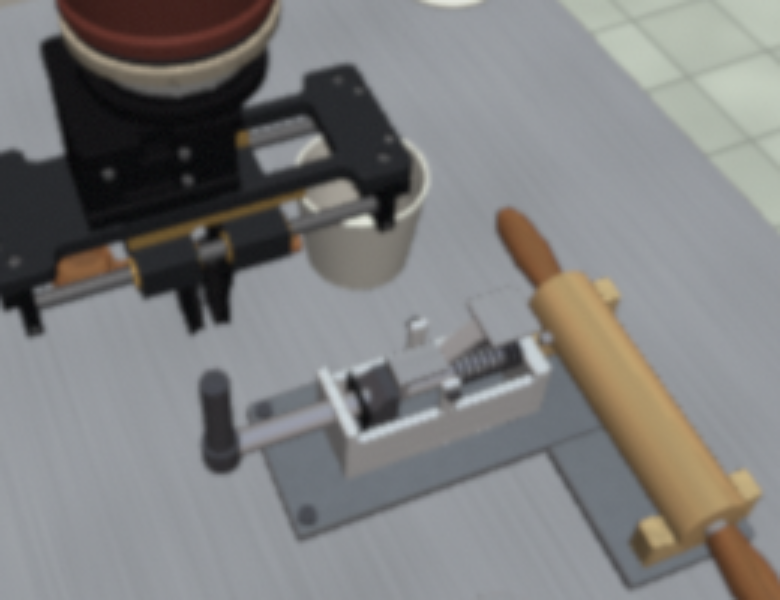

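The sear holds the striker: the post is drawn back at (217,420), clear of the hand, and the paddle is at (500,315). Next I'll move over the paddle and press it.

```bash

python3 -m inch '[0,-0.5,62,0,0,0,0, 0,-0.5,124,0,0,0,0, 0,-0.5,188,0,0,0,0, 0,-0.5,188,30,0,0,0, 0,-0.5,188,70,0,0,0, 0,-0.5,188,70,0,0,0, 0,-0.5,188,70,0,0,0]'; python3 - <<'E'
from plant import env;from h import *
tool(env,(.669,-.094,.1))
E
```

```text
clock: 14.08
position: [0.6694, -0.0941, 0.127]
eef_rot: [0.0, 0.725, 0.688, 0.0]
contact_force: [0.1, -0.6, 0.1]
gripper_width: 0.008
grip_force: 0.0
t 14.075 pos [ 0.6694 -0.0941  0.127 ] F [ 0.1 -0.6  0.1] open 0.7
turn [ 0.06  0.01 -0.01] Fjig-x 0.13
shift mm [ 0.  -0.5 27. ]
```

```bash

python3 -m inch '[0,0,0,15,0,0,0, 0,0,0,24,0,0,0, 0,0,0,28,0,0,0, 0,0,0,31,0,0,0, 0,0,0,34,0,0,0, 0,0,0,34,0,0,0]'
python3 -m inch '[0,0,0,2,0,0,0, 0,0,0,4,0,0,0, 0,0,0,6,0,0,0, 0,0,0,6,0,0,0]'; python3 - <<'E'
from plant import env;from h import *
c=env.capture("side");cv2.imwrite("pics/s4.png",cv2.resize(c["frame"][150:350,180:440,::-1],(780,600)))
E
```

```text
clock: 14.82
position: [0.672, -0.0938, 0.094]
eef_rot: [0.002, 0.725, 0.689, 0.002]
contact_force: [5.0, 0.8, 9.4]
gripper_width: 0.002
grip_force: 5.0
clock: 15.32
position: [0.6695, -0.0938, 0.0856]
eef_rot: [0.0, 0.725, 0.688, 0.0]
contact_force: [5.0, -0.5, 3.3]
gripper_width: 0.009
grip_force: 2.3
```

View pics/s4.png

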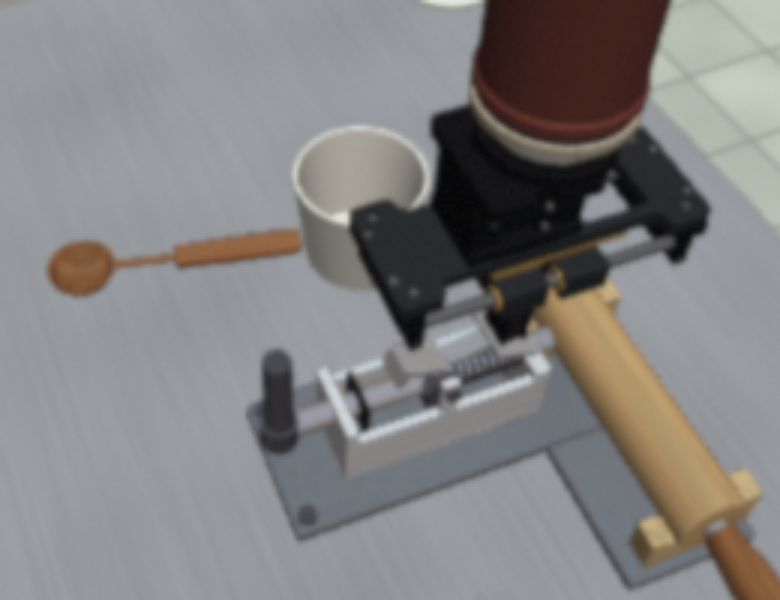

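Fired: the post has sprung forward to (277,400), further than where it began at (268,400). I'll lift clear and check.

```bash

python3 -m inch '[0,0,0,-20,0,0,0, 0,0,0,-60,0,0,0, 0,0,-60,-120,0,0,0, 0,0,-110,-150,0,0,0, 0,0,-110,-150,0,0,0, 0,0,-110,-150,0,0,0, 0,0,-110,-150,0,0,0, 0,0,-110,-150,0,0,0]'; python3 - <<'E'
from plant import env;from h import *
c=env.capture("side");cv2.imwrite("pics/s5.png",cv2.resize(c["frame"][210:400,230:430,::-1],(600,570),interpolation=cv2.INTER_CUBIC))
tool(env)
E
```

```text
clock: 16.38
position: [0.5592, -0.0881, 0.2348]
eef_rot: [-0.0, 0.725, 0.688, -0.001]
contact_force: [-1.1, 0.6, -0.3]
gripper_width: 0.004
grip_force: 0.0
t 16.425 pos [ 0.5591 -0.0882  0.2348] F [ 0.3 -0.5 -0.8] open 0.1
turn [-0.09  0.07 -0.02] Fjig-x 0.29
```

View pics/s5.png

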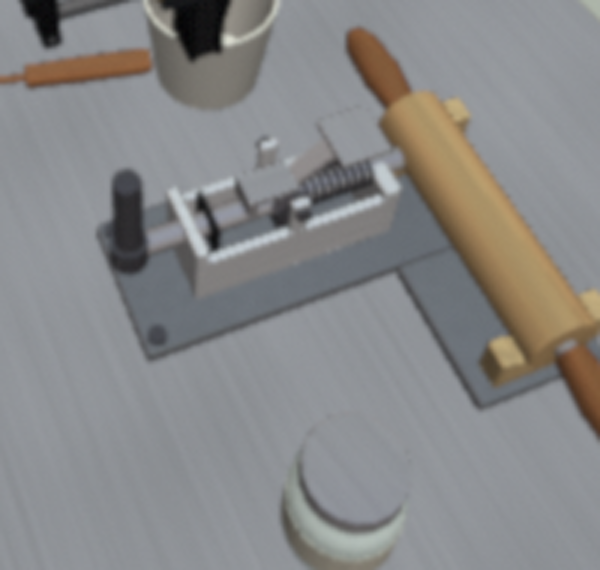

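The post top has moved from (117,183) to about (127,179) in the crop. I'll convert that to mm and hand in if it is about 7.

```bash
python3 - <<'E'
from plant import env;from h import *
c=env.capture("side")
a,b=[onz(c,(230+x/3-.33,210+y/3-.33),.13) for x,y in((117,183),(127,179.5))]
m=np.linalg.norm(b-a)*1e3;print(m)
if m>5: print(env.job_done())
E
```

```text
6.087434729177142
the job is handed in; nothing more can be done
None
```

The sear caught and held the striker with the hand off it, and pressing the paddle fired it. In the side view the post moved forward about 6 mm from its start, within reading error of the 7 mm for flush; the tub, jar and spoon were not touched, and the job was handed in at about 16.5 s with no verdict returned.

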